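Square up a stack of stage-insert blanks and weigh it down

ROBOT

A 6-joint arm with a two-finger parallel gripper is mounted at the origin on the work surface. World frame = base frame: x ahead of the robot, y to its left, z up, the work surface at z = 0. Lengths are in m, angles in rad, forces in N, time in s.
With the tool pointing down it reaches from about 0.375 to 0.9 m from the base axis. Payload 3.1 kg.
Tool frame: the origin (TCP) lies midway between the tips of the shut fingers; the grasp point (between the pads) lies 19 mm behind it; z points along the fingers, y is the line along which they close (so a half turn about z gives the same grasp; the last joint's range is limited). The gripper opens to 85 mm and grips with 20 to 120 N. Pads are 22 mm wide; open, the fingers measure 114 mm over their backs; the gripper's body (76 mm by 85 mm) begins 54 mm behind the grasp point. The pads swing forward as they close: fully open they stand 13 mm farther back than shut.
Start: joints at [0.944, 0.527, 1.433, -0, 1.181, -0.178], TCP at [0.271, 0.563, 0.231] pointing down, gripper open.
Joint ranges: [-3.08, 3.08], [-0.75, 2.2], [0.22, 2.44], [-1.43, 4.57], [0, 2.65], [-2.85, 2.85]. Speed limits (rad/s): [2.79, 2.79, 3.14, 3.14, 3.14, 3.14].

INTERFACE

Orientations are given as a unit quaternion [x, y, z, w].
In Python, from station import * gives the robot as it stands.
- The arm moves only by the tool step_arm, never from a script. Its argument "steps" is a list of rows, each a list of 7 numbers: the opening, from 0 (shut) to 1 (fully open), then the shift along the tool's x, y, z in cm, then the turn, a rotation vector about the tool's x, y, z in rad. A call has 1 to 20 rows; each row shifts and turns the commanded pose from where the row before left it, along the tool's axes as they then stand; what a row does not reach is not made up. A row lasts 1/10 s, in which the tool goes at most 50 mm and 8.59 degrees, less where a joint would pass 70% of its speed; a pose out of reach is approached as far as the arm can. A call with a gripper value outside its range is refused whole. The fingers move at their own pace and stop on an object; "newtons" is the grip in N (left out, the last holds). Time passes only in rows, so rows that do not move let the fingers close. It gives the time, the measured TCP pose, the force, the opening and the grip force at its end, in the units of the state.
- read_state(): the state, without advancing time (a new reading comes with each control period).
- capture(name): name is "side" or "top" or "wrist"; returns the picture (420x560x3 uint8, red, green, blue); there is no depth.
- camera_info(name): a dict with "fx", "fy", "cx", "cy" (pixels), "dist" ([k1, k2, p1, p2, k3] as OpenCV has them; the pictures are not rectified), "extrinsics" (4x4, takes a point from camera to world coordinates). Camera axes: x right, y up, looking along -z (the intrinsics and any distortion apply to the point x, -y, -z); pixel columns grow to the right and rows downward; lengths in m; the calibration is good to about 2 mm. A picture is of the moment at which its call begins: read the wrist's pose just before it. camera_info takes no time and is no camera call; for the wrist camera it gives the pose at the moment of the call.
- job_done(): hands the job in; it is judged then, once.
The state is a dict: "time_s": time; "joint_positions": joint angles; "qvel": joint speeds; "joint_efforts": joint torques, N m; "ee_pos": TCP position; "orientation": TCP orientation; "wrist_force": force on the tool from outside, world axes, zero at the start; "ft_torque": the same for the moment, N m; "width": finger opening in m; "grasp_force": force on a finger pad.
Only numpy, scipy, OpenCV 4.12 (cv2) and the standard library are available. Lean on these libraries where they do the work, as an engineer would, in place of code of your own. Each camera call takes 0.05 s, during which the arm holds its last target. There are 200 camera calls.

TASK

Four aluminium stage-insert blanks lie askew on the squaring stand. Tap the stack from its open sides until all four sit flush against both black fences with their edges aligned; then lift the steel weight by its knob and lower it, without dropping it, onto the middle of the top plate, leaving the stack square. Leave the jar, dish and tip box where they are.

Things in the scene. Friction and masses are not known exactly. Their poses are not given: they have to be found in the camera images.
- stand: fixed squaring stand: black deck 15 mm high, spanning x -35..+62, y -55..+82 mm; two black fences in an L, tops at 43 mm: far fence inner face at x = +50, left fence inner face at y = +70 mm; -x and -y sides open. Origin on the bench under the centre of a seated plate; x to far fence, y to left fence, z up. Seated plates overhang the deck 15 mm at the open sides: fingertips can reach below them
- plate1: lowest of the four identical bare aluminium stage-insert blanks, 100 mm (x) x 140 mm (y) x 6 mm, about 0.2 kg, stacked askew on the stand's deck. Origin: centre of its underside (15 mm above the bench); z up. Seated, its origin is straight above the stand's origin and its axes are parallel to the stand's.
- plate2: second of the four identical bare aluminium stage-insert blanks, 100 mm (x) x 140 mm (y) x 6 mm, about 0.2 kg, stacked askew on the stand's deck. Origin: centre of its underside (21 mm above the bench); z up. Seated, its origin is straight above the stand's origin and its axes are parallel to the stand's.
- plate3: third of the four identical bare aluminium stage-insert blanks, 100 mm (x) x 140 mm (y) x 6 mm, about 0.2 kg, stacked askew on the stand's deck. Origin: centre of its underside (27 mm above the bench); z up. Seated, its origin is straight above the stand's origin and its axes are parallel to the stand's.
- plate4: top of the four identical bare aluminium stage-insert blanks, 100 mm (x) x 140 mm (y) x 6 mm, about 0.2 kg, stacked askew on the stand's deck. Origin: centre of its underside (33 mm above the bench); z up. Seated, its origin is straight above the stand's origin and its axes are parallel to the stand's.
- weight: steel lab weight, about 0.6 kg: disc of 60 mm diameter and 30 mm high with a plain cylindrical knob of 24 mm diameter rising to 66 mm. Stands on the bench. Origin: centre of its underside; z up.
- weight_knob (a point): point on the weight's axis 55 mm above its underside, where to grip the knob (24 mm wide).
- jar: bystander: glass jar with white cap, 56 mm diameter, 70 mm high, on the bench. Origin: centre of its underside.
- dish: bystander: open shallow glass dish, 90 mm diameter, 16 mm high. Origin: centre of its underside.
- tipbox: bystander: grey box with white lid, 120 x 85 x 54 mm. Origin: centre of its underside.

How it is judged:
On the way:
1. all four plates are flush with both fences and aligned while the weight still stands on the bench (x of plate1 in the frame of stand between -0.003 and 0.003 m and y of plate1 in the frame of stand between -0.003 and 0.003 m and angle between the x axis of each of plate1, plate2, plate3, plate4 and the x axis of stand, either way round below 0.03 rad and angle between each of plate1, plate2, plate3, plate4's own z axis and vertical below 0.05 rad and z of plate1 in the frame of stand between 0.012 and 0.036 m and x of plate2 in the frame of stand between -0.003 and 0.003 m and y of plate2 in the frame of stand between -0.003 and 0.003 m and z of plate2 in the frame of stand between 0.012 and 0.036 m and x of plate3 in the frame of stand between -0.003 and 0.003 m and y of plate3 in the frame of stand between -0.003 and 0.003 m and z of plate3 in the frame of stand between 0.012 and 0.036 m and x of plate4 in the frame of stand between -0.003 and 0.003 m and y of plate4 in the frame of stand between -0.003 and 0.003 m and z of plate4 in the frame of stand between 0.012 and 0.036 m and height (world z) of weight below 0.01 m), for 0.2 s.
At the end, for the whole second after the job is handed in: Each of the four plates lies flat on the stand's stack, within 3 mm of its seated place in both directions and within 0.03 rad of square; the weight stands upright and still on the top plate, its axis within 30 mm of the stack's middle (x of plate1 in the frame of stand between -0.003 and 0.003 m and y of plate1 in the frame of stand between -0.003 and 0.003 m and angle between the x axis of each of plate1, plate2, plate3, plate4 and the x axis of stand, either way round below 0.03 rad and angle between each of plate1, plate2, plate3, plate4's own z axis and vertical below 0.05 rad and z of plate1 in the frame of stand between 0.012 and 0.036 m and x of plate2 in the frame of stand between -0.003 and 0.003 m and y of plate2 in the frame of stand between -0.003 and 0.003 m and z of plate2 in the frame of stand between 0.012 and 0.036 m and x of plate3 in the frame of stand between -0.003 and 0.003 m and y of plate3 in the frame of stand between -0.003 and 0.003 m and z of plate3 in the frame of stand between 0.012 and 0.036 m and x of plate4 in the frame of stand between -0.003 and 0.003 m and y of plate4 in the frame of stand between -0.003 and 0.003 m and z of plate4 in the frame of stand between 0.012 and 0.036 m and horizontal distance between weight and stand below 0.03 m and z of weight in the frame of stand between 0.035 and 0.043 m and angle between weight's own z axis and vertical below 0.08 rad and linear speed of weight below 0.02 m/s); the robot touches nothing.
It fails at once if a bystander (jar, dish or tip box) is moved by more than 20 mm (distance of any of jar, dish, tipbox from where it was at the start of the episode above 0.02 m).
It fails at once if the weight is dropped onto the stack (falls free from more than about 12 mm) (linear speed of weight above 0.5 m/s and contact force between the fingers and weight below 0.1 N and horizontal distance between weight and stand below 0.12 m).
It also fails if it takes over 58 s, if anything falls off the work surface, if the arm or the gripper's body presses on something with over 40 N, if the wrist force passes 120 N, or if a joint passes its speed limit or range.

## Working session

There is one attempt and no reset: what is moved stays moved. The work goes in short steps, Python scripts to look and compute and a tool call to move; the robot and the scene stay as the last step left them, time stands still between calls to the robot, and variables do not carry over. Pictures are saved under pics/ and viewed, at most 10 in all, crops included, and the job is handed in when it is done.

Besides the shell and the picture viewer there is one more tool, called as name(argument=value, ...), one argument or row to a line, values as JSON. step_arm: Moves the arm, as the interface text tells. Its arguments: {"type":"object","properties":{"steps":{"type":"array"},"newtons":{"type":"number"}},"required":["steps"]}

```bash
mkdir -p pics; ls; cat > h.py <<'E'
from station import *
import numpy as np, cv2
def cam(n):
    c=camera_info(n);K=np.array([[c['fx'],0,c['cx']],[0,c['fy'],c['cy']],[0,0,1.]])
    return K,np.array(c['dist'],float),np.array(c['extrinsics'])
def rays(c,uv):
    K,d,E=c;p=cv2.undistortPoints(np.array(uv,float).reshape(-1,1,2),K,d).reshape(-1,2)
    r=np.c_[p[:,0],-p[:,1],-np.ones(len(p))]@E[:3,:3].T
    return E[:3,3],r
def onz(c,uv,z):
    o,r=rays(c,uv);return o+r*((z-o[2])/r[:,2])[:,None]
def proj(c,P):
    K,d,E=c;q=(np.array(P,float).reshape(-1,3)-E[:3,3])@E[:3,:3];q=q*[1,-1,-1]
    return cv2.projectPoints(q,np.zeros(3),np.zeros(3),K,d)[0].reshape(-1,2)
def two(ca,ua,cb,ub):
    o1,r1=rays(ca,ua);o2,r2=rays(cb,ub);out=[]
    for a,b in zip(r1,r2):
        s=np.linalg.lstsq(np.c_[a,-b],o2-o1,rcond=None)[0];p=o1+a*s[0];q=o2+b*s[1]
        out.append(np.r_[(p+q)/2,np.linalg.norm(p-q)])
    return np.array(out)
def save(n,im):cv2.imwrite('pics/'+n+'.png',im[:,:,::-1])
E
python3 - <<'E'
from h import *
t=capture('top');s=capture('side')
np.save('t0.npy',t);np.save('s0.npy',s)
save('top0',t);save('side0',s)
for n in('top','side'):print(n,camera_info(n))
st=read_state();print(st)
E
```

```text
pics
top {'fx': 487.60084376686734, 'fy': 487.60084376686734, 'cx': 267.42962901044825, 'cy': 200.3291146515774, 'dist': array([-0.04887758,  0.        ,  0.        ,  0.        ,  0.        ]), 'extrinsics': array([[-0.02305247,  0.98004676, -0.19742574,  0.25066349],
       [-0.9997006 , -0.02421805, -0.00349118, -0.09785183],
       [-0.00820279,  0.19728615,  0.98031163,  1.45515042],
       [ 0.        ,  0.        ,  0.        ,  1.        ]])}
side {'fx': 477.1756974665776, 'fy': 477.1756974665776, 'cx': 278.6607244071675, 'cy': 208.17619594719335, 'dist': array([-0.01064311,  0.        ,  0.        ,  0.        ,  0.        ]), 'extrinsics': array([[ 0.94868378,  0.22574311, -0.22144781,  0.2557952 ],
       [-0.31621205,  0.67054984, -0.67109824, -0.86499819],
       [-0.00300401,  0.70668449,  0.70752245,  0.89173162],
       [ 0.        ,  0.        ,  0.        ,  1.        ]])}
{'time_s': 0.1, 'joint_positions': array([ 9.43488937e-01,  5.28363524e-01,  1.43380747e+00,  3.62027554e-06,
        1.18141521e+00, -1.78476728e-01]), 'qvel': array([-0.00088929, -0.00088654, -0.00249173,  0.00101016, -0.00114733,
       -0.00191547]), 'joint_efforts': array([-1.84324203e-04, -4.43307459e+01, -1.78584999e+01, -2.56080730e-04,
        3.86080108e-03, -3.00629814e-06]), 'ee_pos': array([0.27075828, 0.56256977, 0.23042684]), 'orientation': array([ 2.22536953e-01,  9.74923746e-01, -9.16307597e-04, -3.92355838e-04]), 'wrist_force': array([ 0.18867823, -0.73876217,  0.60537373]), 'ft_torque': array([-0.01510427, -0.0173568 , -0.0356634 ]), 'grasp_force': 0.0, 'width': 0.08523556692837939}
```

View pics/top0.png

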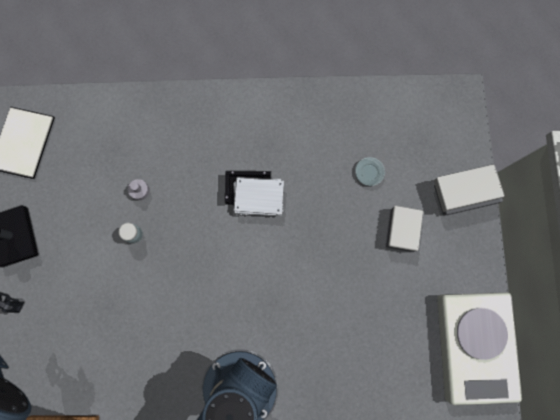

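View pics/side0.png

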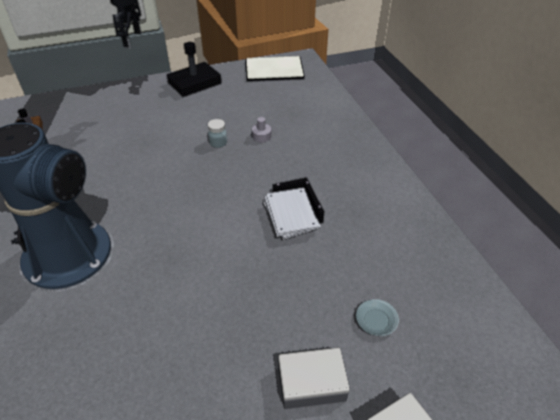

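The top view shows the stand at (250,190), weight (137,189), jar (129,232), dish (370,171), tip box (405,228). In the side view the stand is at (293,208), weight (262,128), jar (217,132).

```bash
python3 - <<'E'
from h import *
T=cam('top');S=cam('side');np.set_printoptions(precision=4,suppress=True)
print(two(T,[[135,186],[128,231],[370,171],[258,196]],S,[[262,121],[216,125],[377,316],[293,212]]))
print(onz(T,[[225,171],[271,171],[225,205]],.043),onz(T,[[235,180],[284,180],[282,216],[235,215]],.039))
W=cam('wrist');print(W)
E
```

```text
[[ 0.5866  0.2983  0.0557  0.0021]
 [ 0.4498  0.3128  0.0628  0.0013]
 [ 0.6241 -0.4074  0.0173  0.0009]
 [ 0.5557 -0.0651  0.0222  0.005 ]]
[[ 0.6278  0.0321  0.043 ]
 [ 0.6242 -0.1056  0.043 ]
 [ 0.5241  0.0327  0.043 ]] [[ 0.6003  0.0027  0.039 ]
 [ 0.5966 -0.1437  0.039 ]
 [ 0.4878 -0.1346  0.039 ]
 [ 0.4941  0.0038  0.039 ]]
(array([[339.3027,   0.    , 273.0937],
       [  0.    , 339.3027, 209.797 ],
       [  0.    ,   0.    ,   1.    ]]), array([-0.0797,  0.    ,  0.    ,  0.    ,  0.    ]), array([[ 0.4336, -0.8588, -0.273 ,  0.2007],
       [ 0.9011,  0.4126,  0.1331,  0.5956],
       [-0.0017, -0.3037,  0.9528,  0.3726],
       [ 0.    ,  0.    ,  0.    ,  1.    ]]))
```

step_arm(
  steps=[
    [1, 0, 0, 0, 0, 0, -0.1497],
    [1, 0, 0, 0, 0, 0, -0.1497],
    [1, 0, 0, 0, 0, 0, -0.1497],
    [1, -1.4, -3.8, -0.3, 0, 0, 0],
    [1, -1.4, -3.8, -0.3, 0, 0, 0],
    [1, -1.4, -3.8, -0.3, 0, 0, 0],
    [1, -1.4, -3.8, -0.3, 0, 0, 0],
    [1, -1.4, -3.8, -0.3, 0, 0, 0],
    [1, -1.4, -3.8, -0.3, 0, 0, 0],
    [1, -1.4, -3.8, -0.3, 0, 0, 0],
    [1, -1.4, -3.8, -0.3, 0, 0, 0],
    [1, -1.4, -3.8, -0.3, 0, 0, 0],
    [1, -1.4, -3.8, -0.3, 0, 0, 0],
    [1, -1.4, -3.8, -0.3, 0, 0, 0],
    [1, -1.4, -3.8, -0.3, 0, 0, 0],
    [1, -1.4, -3.8, -0.3, 0, 0, 0],
    [1, -1.4, -3.8, -0.3, 0, 0, 0],
    [1, -1.4, -3.8, -0.3, 0, 0, 0],
    [1, -1.4, -3.8, -0.3, 0, 0, 0],
    [1, 0, 0, 0, 0, 0, 0],
  ],
)

```text
time_s: 2.1
ee_pos: [0.4979, -0.0495, 0.2796]
orientation: [0.002, 1.0, -0.001, 0.002]
wrist_force: [1.0, -0.1, -0.1]
width: 0.0854
grasp_force: 0.0
```

```bash
python3 - <<'E'
from h import *
import pickle
c=cam('wrist');w=capture('wrist');pickle.dump((c,w),open('w1.pkl','wb'))
t=capture('top');s=capture('side');pickle.dump((t,s),open('ts1.pkl','wb'))
save('w1',w);st=read_state();print(st['ee_pos'],st['orientation'],st['joint_positions'],st['time_s'])
E
```

```text
[ 0.49450781 -0.04446301  0.27874353] [ 1.92520006e-04  9.99999408e-01  5.29168129e-04 -9.31432946e-04] [-3.15404578e-01  2.95426706e-01  1.68698040e+00  4.67309681e-04
  1.16128478e+00 -1.88600238e+00] 2.25
```

View pics/w1.png

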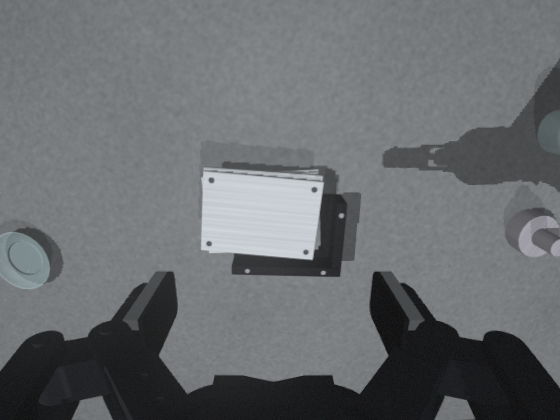

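Wrist view: the stack's top plate has corners near (203,171), (323,180), (313,259), (202,250). The fences form an L with its corner at (340,276), and the weight is at (540,232).

```bash
python3 - <<'E'
from h import *
import pickle
c,w=pickle.load(open('w1.pkl','rb'));np.set_printoptions(precision=4,suppress=True)
g=cv2.cvtColor(w,cv2.COLOR_RGB2GRAY)
cv2.imwrite('pics/w1c.png',cv2.resize(w[130:290,180:370,::-1],None,fx=4,fy=3.75/1*1.0,interpolation=cv2.INTER_CUBIC)[:600])
m=(g<45).astype(np.uint8);n,l,s,ce=cv2.connectedComponentsWithStats(m)
k=l[255,332] or l[230,332];pts=np.argwhere(l==k)[:,::-1];print(s[k])
P=onz(c,pts,.043);
# outer edges: max row per column, max col per row
b=np.array([[u,pts[pts[:,0]==u,1].max()+.5] for u in range(240,335)])
r=np.array([[pts[pts[:,1]==v,0].max()+.5,v] for v in range(200,268)])
B=onz(c,b,.043);R=onz(c,r,.043)
pb=np.polyfit(B[:,1],B[:,0],1);pr=np.polyfit(R[:,0],R[:,1],1)
print('far x=a*y+b',pb,'left y=a x+b',pr,'res',np.std(np.polyval(pb,B[:,1])-B[:,0]),np.std(np.polyval(pr,R[:,0])-R[:,1]))
yaw=(pr[0]-pb[0])/2
y=(pr[0]*pb[1]+pr[1])/(1-pr[0]*pb[0]);x=pb[0]*y+pb[1];a=yaw;Rm=np.array([[np.cos(a),-np.sin(a)],[np.sin(a),np.cos(a)]])
print('yaw',yaw,'corner',x,y,'origin',np.array([x,y])-Rm@[.062,.082])
print('top plate',onz(c,[[203,171],[323,180],[313,259],[202,250]],.039))
T=cam('top')
print('corner px in top from this', proj(T,[x,y,.043]))
E
```

```text
[301 195  45  81 680]Traceback (most recent call last):
  File "<stdin>", line 10, in <module>
    return umr_maximum(a, axis, None, out, keepdims, initial, where)
ValueError: zero-size array to reduction operation maximum which has no identity
```

View pics/w1c.png

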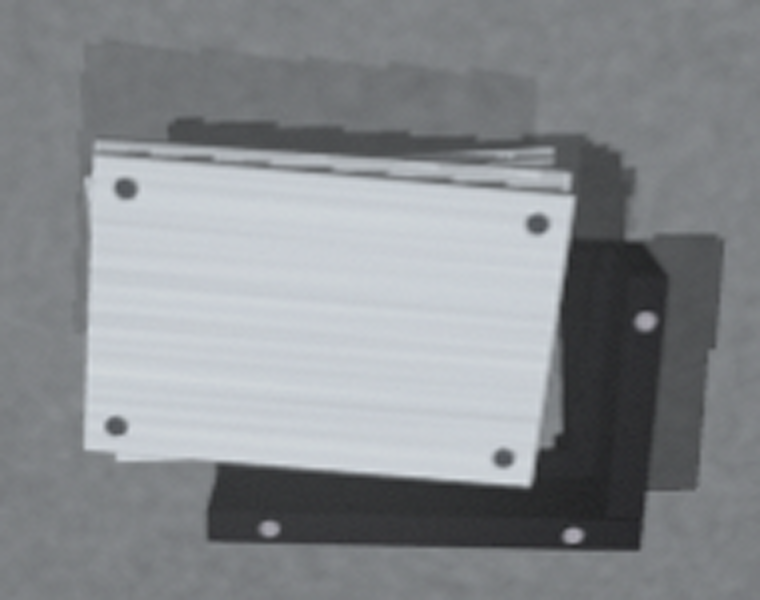

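The crop shows the four plates fanned within about 10 mm, with far-fence screws at about (247,271) and (323,272) and a left-fence screw at (341,215). The fence's outer edges are clear.

```bash
cat > stand.py <<'E'
from h import *
import pickle
def stand(c,w,cols=(240,335),rows=(200,268),th=60):
    g=cv2.GaussianBlur(cv2.cvtColor(w,cv2.COLOR_RGB2GRAY),(3,3),0)
    m=(g<th).astype(np.uint8);n,l,s,ce=cv2.connectedComponentsWithStats(m)
    k=l[int(rows[1])-5,cols[1]];pts=np.argwhere(l==k)[:,::-1];print(k,s[k])
    b=np.array([[u,pts[pts[:,0]==u,1].max()+.5] for u in range(*cols) if (pts[:,0]==u).any()])
    r=np.array([[pts[pts[:,1]==v,0].max()+.5,v] for v in range(*rows) if (pts[:,1]==v).any()])
    B=onz(c,b,.043);R=onz(c,r,.043)
    def fit(a,b):
        k=np.ones(len(a),bool)
        for _ in range(4):
            p=np.polyfit(a[k],b[k],1);e=np.abs(np.polyval(p,a)-b);k=e<max(1.5*np.median(e),.0008)
        return p,k.sum(),e[k].mean()
    pb,nb,eb=fit(B[:,1],B[:,0]);pr,nr,er=fit(R[:,0],R[:,1])
    print('far',pb,nb,eb,'left',pr,nr,er)
    y=(pr[0]*pb[1]+pr[1])/(1-pr[0]*pb[0]);x=pb[0]*y+pb[1]
    a=-(pb[0]*nb-pr[0]*nr)/(nb+nr);Rm=np.array([[np.cos(a),-np.sin(a)],[np.sin(a),np.cos(a)]])
    O=np.array([x,y])-Rm@[.062,.082];print('yaw',a,'corner',x,y,'origin',O);return O,a,Rm
E
python3 - <<'E'
from stand import *
np.set_printoptions(precision=4,suppress=True)
c,w=pickle.load(open('w1.pkl','rb'));g=cv2.cvtColor(w,cv2.COLOR_RGB2GRAY)
print(g[268:284,280],g[240,330:362])
O,a,Rm=stand(c,w)
print('top plate',(onz(c,[[203,171],[323,180],[313,259],[202,250]],.039)[:,:2]-O)@Rm)
print('plate edges low',(onz(c,[[204,168]],.03)[:,:2]-O)@Rm)
print(onz(c,[[341,215],[323,272],[247,271]],.043))
T=cam('top');S=cam('side');corn=np.r_[O+Rm@[.062,.082],.043]
print(proj(T,corn),proj(S,corn), proj(S,np.r_[O+Rm@[.062,-.055],.043]))
E
```

```text
[ 55  57  54  55  53  55  54  79 126 129 127 128 127 127 128 128] [ 42  41  40  43  44  46  47  45  46  47  45  45  45  53  77  84  85  86
  86  87  86  86  85  83  81  80 120 126 127 129 127 125]
9 [ 233  194  114   82 3117]
far [0.0396 0.6279] 80 0.00033609503931004704 left [-0.03    0.0508] 60 0.0003110684517926319
yaw -0.035493818281040174 corner 0.629120023629108 0.031867536558627944 origin [ 0.5642 -0.0479]
top plate [[-0.0654 -0.0859]
 [-0.0591  0.0524]
 [ 0.0416  0.0476]
 [ 0.0339 -0.0904]]
plate edges low [[-0.0671 -0.0865]]
[[ 0.5484  0.029   0.043 ]
 [ 0.6237  0.0109  0.043 ]
 [ 0.6219 -0.0841  0.043 ]]
[[225.0841 170.5567]] [[305.8089 176.288 ]] [[323.4077 210.9866]]
```

step_arm(
  steps=[
    [1, 1.5, -1.0, 0, 0, 0, 0.035],
    [1, 1.5, -1.0, 0, 0, 0, 0],
    [1, 0, 0, 2.5, 0, 0, 0],
    [1, 0, 0, 2.5, 0, 0, 0],
    [1, 0, 0, 2.5, 0, 0, 0],
    [1, 0, 0, 2.5, 0, 0, 0],
    [1, 0, 0, 2.5, 0, 0, 0],
    [1, 0, 0, 2.5, 0, 0, 0],
    [1, 0, 0, 2.5, 0, 0, 0],
    [1, 0, 0, 2.5, 0, 0, 0],
    [1, 0, 0, 2.5, 0, 0, 0],
    [1, 0, 0, 2.5, 0, 0, 0],
    [1, 0, 0, 0, 0, 0, 0],
    [1, 0, 0, 0, 0, 0, 0],
  ],
)

```text
time_s: 3.65
ee_pos: [0.4644, -0.0631, 0.0294]
orientation: [0.017, 1.0, 0.0, -0.001]
wrist_force: [-0.1, 0.1, 0.6]
width: 0.0853
grasp_force: 0.0
```

```bash
python3 - <<'E'
from stand import *
np.set_printoptions(precision=4,suppress=True)
c=cam('wrist');w=capture('wrist');pickle.dump((c,w),open('w2.pkl','wb'));save('w2',w)
s=read_state();p=s['ee_pos'];O=np.array([.5642,-.0479]);a=-.0355;Rm=np.array([[np.cos(a),-np.sin(a)],[np.sin(a),np.cos(a)]])
print(p,(p[:2]-O)@Rm,s['orientation'],s['wrist_force'])
E
```

```text
[ 0.4651 -0.0636  0.0301] [-0.0985 -0.0192] [ 0.0167  0.9999 -0.      0.0002] [ 0.7118 -0.0162  1.1034]
```

View pics/w2.png

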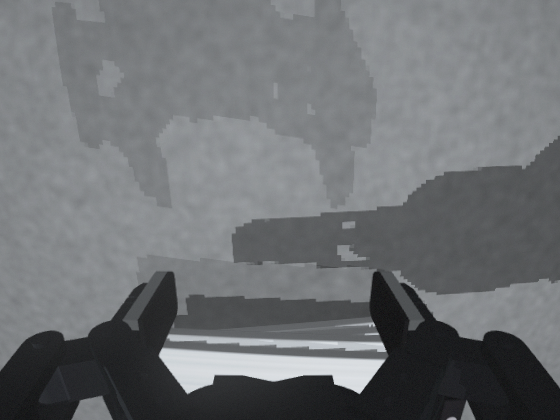

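The wrist view shows the open fingertips short of the stack's near edge, which lies around rows 330-350. I will lower and push along +x.

step_arm(
  steps=[
    [1, 0, 0, 1.2, 0, 0, 0],
    [1, 0, 0, 1.2, 0, 0, 0],
    [1, 0, 0, 1.0, 0, 0, 0],
    [1, 0, 0, 0, 0, 0, 0],
    [1, -0.5, 0, 0, 0, 0, 0],
    [1, -0.5, 0, 0, 0, 0, 0],
    [1, -0.5, 0, 0, 0, 0, 0],
    [1, -0.4, 0, 0, 0, 0, 0],
    [1, -0.4, 0, 0, 0, 0, 0],
    [1, -0.3, 0, 0, 0, 0, 0],
    [1, -0.3, 0, 0, 0, 0, 0],
    [1, 0, 0, 0, 0, 0, 0],
  ],
)

```text
time_s: 4.9
ee_pos: [0.4943, -0.0653, -0.0047]
orientation: [0.017, 1.0, -0.0, 0.0]
wrist_force: [-0.9, -0.0, 0.6]
width: 0.0852
grasp_force: 0.3
```

```bash
cat > p.py <<'E'
from stand import *
np.set_printoptions(precision=4,suppress=True)
O=np.array([.5642,-.0479]);a=-.0355;Rm=np.array([[np.cos(a),-np.sin(a)],[np.sin(a),np.cos(a)]])
def pr():
    s=read_state();p=s['ee_pos'];print(p,(p[:2]-O)@Rm,s['orientation'],s['wrist_force'],s['time_s'])
E
python3 -c "
from p import *
pr()"
```

```text
[ 0.4943 -0.0653 -0.0047] [-0.0692 -0.0199] [ 0.0173  0.9999 -0.0001  0.0002] [-0.8632 -0.0131  0.6411] 4.9
```

step_arm(
  steps=[
    [1, -0.2, 0, 0, 0, 0, 0],
    [1, -0.2, 0, 0, 0, 0, 0],
    [1, -0.2, 0, 0, 0, 0, 0],
    [1, -0.1, 0, 0, 0, 0, 0],
    [1, -0.1, 0, 0, 0, 0, 0],
    [1, 0, 0, 0, 0, 0, 0],
  ],
)

```text
time_s: 5.5
ee_pos: [0.5018, -0.0655, -0.0048]
orientation: [0.017, 1.0, 0.0, -0.0]
wrist_force: [-1.9, 0.0, 0.9]
width: 0.0854
grasp_force: 1.1
```

```bash
python3 -c "
from p import *
pr()"
```

```text
[ 0.5018 -0.0655 -0.0048] [-0.0617 -0.0198] [ 0.0173  0.9999  0.0001 -0.0002] [-1.9459  0.0431  0.9159] 5.5
```

step_arm(
  steps=[
    [1, -0.1, 0, 0, 0, 0, 0],
    [1, -0.1, 0, 0, 0, 0, 0],
    [1, -0.1, 0, 0, 0, 0, 0],
    [1, 0, 0, 0, 0, 0, 0],
  ],
)

```text
time_s: 5.9
ee_pos: [0.5044, -0.0655, -0.0048]
orientation: [0.017, 1.0, 0.0, -0.001]
wrist_force: [-3.2, 2.2, -0.4]
width: 0.0854
grasp_force: 1.9
```

step_arm(
  steps=[
    [1, -0.1, 0, 0, 0, 0, 0],
    [1, -0.1, 0, 0, 0, 0, 0],
    [1, 0, 0, 0, 0, 0, 0],
  ],
)

```text
time_s: 6.2
ee_pos: [0.5051, -0.0654, -0.0048]
orientation: [0.017, 1.0, 0.0, -0.002]
wrist_force: [-7.0, 1.0, 1.3]
width: 0.0852
grasp_force: 3.3
```

step_arm(
  steps=[
    [1, -0.1, 0, 0, 0, 0, 0],
    [1, -0.1, 0, 0, 0, 0, 0],
    [1, -0.1, 0, 0, 0, 0, 0],
    [1, 0, 0, 0, 0, 0, 0],
  ],
)

```text
time_s: 6.6
ee_pos: [0.5051, -0.0651, -0.005]
orientation: [0.016, 1.0, 0.001, -0.005]
wrist_force: [-10.9, -2.7, 5.0]
width: 0.0852
grasp_force: 5.8
```

```bash
python3 - <<'E'
from p import *
pr();t=capture('top')
cv2.imwrite('pics/t3.png',cv2.resize(t[155:235,210:310,::-1],None,fx=7,fy=7,interpolation=cv2.INTER_CUBIC))
E
```

```text
[ 0.5051 -0.0651 -0.005 ] [-0.0585 -0.0193] [ 0.0161  0.9999  0.001  -0.0051] [-10.9086  -2.7033   4.9679] 6.6
```

View pics/t3.png

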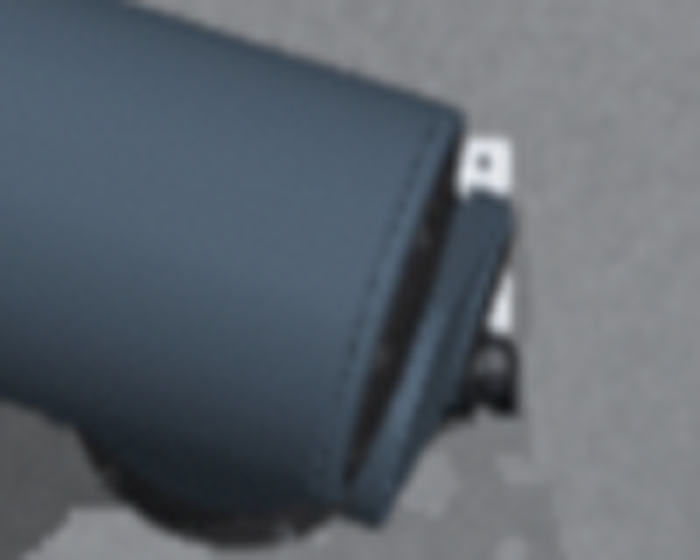

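The visible strip of the top plate is straight along x, and the 11 N stall shows the stack against the far fence. I will retreat, turn by 90° and go to the -y side.

step_arm(
  steps=[
    [1, 1.0, 0, 0, 0, 0, 0],
    [1, 2.0, 0, 0, 0, 0, 0],
    [1, 0, 0, -2, 0, 0, 0],
    [1, 0, 0, -3, 0, 0, 0],
    [1, 0, 0, -3, 0, 0, 0],
    [0.65, -2.1, -2.9, 0, 0, 0, 0],
    [0.65, -2.1, -2.9, 0, 0, 0, 0],
    [0.65, -2.1, -2.9, 0, 0, 0, 0],
    [0.65, -2.05, -2.85, 0, 0, 0, 0.1],
    [0.65, 0, 0, 0, 0, 0, 0.147],
    [0.65, 0, 0, 0, 0, 0, 0.147],
    [0.65, 0, 0, 0, 0, 0, 0.147],
    [0.65, 0, 0, 0, 0, 0, 0.147],
    [0.65, 0, 0, 0, 0, 0, 0.147],
    [0.65, 0, 0, 0, 0, 0, 0.147],
    [0.65, 0, 0, 0, 0, 0, 0.147],
    [0.65, 0, 0, 0, 0, 0, 0.147],
    [0.65, 0, 0, 0, 0, 0, 0.147],
    [0.65, 0, 0, 0, 0, 0, 0.147],
    [0.65, 0, 0, 0, 0, 0, 0],
  ],
)

```text
time_s: 8.65
ee_pos: [0.5614, -0.1843, 0.076]
orientation: [0.719, 0.695, 0.001, 0.003]
wrist_force: [0.1, -0.4, 0.6]
width: 0.0553
grasp_force: 0.0
```

```bash
python3 - <<'E'
from p import *
pr();c=cam('wrist');w=capture('wrist');pickle.dump((c,w),open('w4.pkl','wb'));save('w4',w)
print(read_state()['width'],read_state()['joint_positions'])
E
```

```text
[ 0.5614 -0.1843  0.076 ] [ 0.002  -0.1364] [0.7191 0.6949 0.0009 0.0025] [ 0.0631 -0.4082  0.6407] 8.65
0.05537038300392599 [-0.5063  0.6932  1.6444  0.0003  0.7996 -0.475 ]
```

View pics/w4.png

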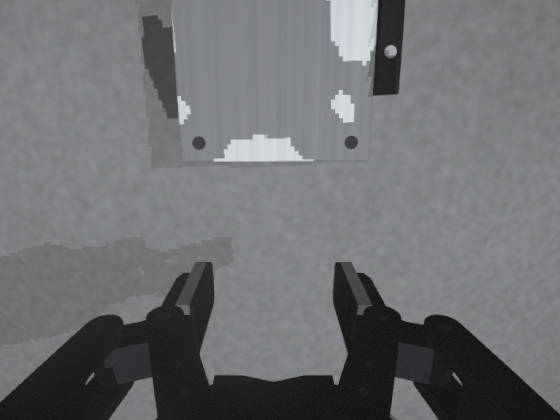

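The view shows the stack now flush along the far fence (fence strip at x≈378-400) and the near (-y) plate edge at row 161. I will lower and push along +y.

step_arm(
  steps=[
    [0.65, 0, 0, 2.0, 0, 0, 0],
    [0.65, 0, 0, 2.0, 0, 0, 0],
    [0.65, 0, 0, 2.0, 0, 0, 0],
    [0.65, 0, 0, 1.3, 0, 0, 0],
    [0.65, 0.5, 0, 0, 0, 0, 0],
    [0.65, 0.7, 0, 0, 0, 0, 0],
    [0.65, 0.7, 0, 0, 0, 0, 0],
    [0.65, 0.7, 0, 0, 0, 0, 0],
    [0.65, 0.5, 0, 0, 0, 0, 0],
    [0.65, 0.3, 0, 0, 0, 0, 0],
    [0.65, 0.3, 0, 0, 0, 0, 0],
    [0.65, 0.3, 0, 0, 0, 0, 0],
    [0.65, 0, 0, 0, 0, 0, 0],
  ],
)

```text
time_s: 10.0
ee_pos: [0.5609, -0.143, 0.0024]
orientation: [0.719, 0.695, 0.0, 0.0]
wrist_force: [0.4, 0.8, 0.9]
width: 0.0554
grasp_force: 0.1
```

```bash
python3 -c "
from p import *
pr()"
```

```text
[ 0.5609 -0.143   0.0024] [ 0.0001 -0.0952] [0.719  0.695  0.0001 0.0001] [0.3926 0.8344 0.8837] 10.0
```

step_arm(
  steps=[
    [0.65, 0.2, 0, 0, 0, 0, 0],
    [0.65, 0.2, 0, 0, 0, 0, 0],
    [0.65, 0.2, 0, 0, 0, 0, 0],
    [0.65, 0.2, 0, 0, 0, 0, 0],
    [0.65, 0.2, 0, 0, 0, 0, 0],
    [0.65, 0.2, 0, 0, 0, 0, 0],
    [0.65, 0, 0, 0, 0, 0, 0],
  ],
)

```text
time_s: 10.7
ee_pos: [0.5611, -0.1306, 0.0023]
orientation: [0.719, 0.695, 0.0, -0.0]
wrist_force: [-0.2, -0.9, -0.3]
width: 0.0555
grasp_force: 0.3
```

step_arm(
  steps=[
    [0.65, 0.1, 0, 0, 0, 0, 0],
    [0.65, 0.1, 0, 0, 0, 0, 0],
    [0.65, 0.1, 0, 0, 0, 0, 0],
    [0.65, 0, 0, 0, 0, 0, 0],
  ],
)

```text
time_s: 11.1
ee_pos: [0.5613, -0.1283, 0.0023]
orientation: [0.719, 0.695, -0.0, 0.0]
wrist_force: [-1.7, -3.1, -0.2]
width: 0.0555
grasp_force: 1.3
```

step_arm(
  steps=[
    [0.65, 0.1, 0, 0, 0, 0, 0],
    [0.65, 0.1, 0, 0, 0, 0, 0],
    [0.65, 0.1, 0, 0, 0, 0, 0],
    [0.65, 0, 0, 0, 0, 0, 0],
  ],
)

```text
time_s: 11.5
ee_pos: [0.5616, -0.1281, 0.0023]
orientation: [0.718, 0.696, -0.001, 0.002]
wrist_force: [-3.8, -12.7, -1.7]
width: 0.0554
grasp_force: 6.1
```

step_arm(
  steps=[
    [0.65, 0.1, 0, 0, 0, 0, 0],
    [0.65, 0.1, 0, 0, 0, 0, 0],
    [0.65, 0.1, 0, 0, 0, 0, 0],
    [0.65, 0, 0, 0, 0, 0, 0],
  ],
)

```text
time_s: 11.9
ee_pos: [0.5617, -0.1281, 0.0024]
orientation: [0.718, 0.696, -0.002, 0.003]
wrist_force: [-6.4, -21.7, -1.6]
width: 0.0556
grasp_force: 11.2
```

Stalled at about 22 N with no further motion, so the stack is against the left fence. Backing off to look.

step_arm(
  steps=[
    [0.65, -0.7, 0, 0, 0, 0, 0],
    [0.65, -1, 0, 0, 0, 0, 0],
    [0.65, -2, 0, 0, 0, 0, 0],
    [0.65, -2, 0, -1, 0, 0, 0],
    [0.65, 0, 0, -4, 0, 0, 0],
    [0.65, 0, 0, -4, 0, 0, 0],
    [0.65, 0, 0, -4, 0, 0, 0],
    [0.65, 0, 0, -4, 0, 0, 0],
    [0.65, 0, 0, -3, 0, 0, 0],
    [0.65, 0, 0, 0, 0, 0, 0],
    [0.65, 0, 0, 0, 0, 0, 0],
  ],
)

```text
time_s: 13.0
ee_pos: [0.5596, -0.1786, 0.2028]
orientation: [0.719, 0.695, 0.0, 0.0]
wrist_force: [0.5, 0.5, -0.4]
width: 0.0555
grasp_force: 0.0
```

```bash
python3 - <<'E'
from p import *
pr();c=cam('wrist');w=capture('wrist');pickle.dump((c,w),open('w5.pkl','wb'));
pc=proj(c,np.c_[(O+np.array([[.062,.082],[.062,-.055],[-.035,.082],[-.05,-.07],[0,0]])@Rm.T),[.043,.043,.043,.039,.039]]);print(pc)
x0=int(max(0,min(pc[:,0].min()-20,330)));y0=int(max(0,pc[:,1].min()-20));print(x0,y0)
cr=w[y0:y0+200,x0:x0+230,::-1];cv2.imwrite('pics/w5.png',cv2.resize(cr,None,fx=3,fy=3,interpolation=cv2.INTER_CUBIC))
E
```

```text
[ 0.5596 -0.1786  0.2028] [ 0.     -0.1308] [0.7189 0.6951 0.0005 0.0003] [ 0.5442  0.5063 -0.3649] 13.0
[[352.896  -73.39  ]
 [345.239  104.4266]
 [228.4502 -74.8032]
 [216.2338 121.5622]
 [273.2225  35.8036]]
196 0
```

View pics/w5.png

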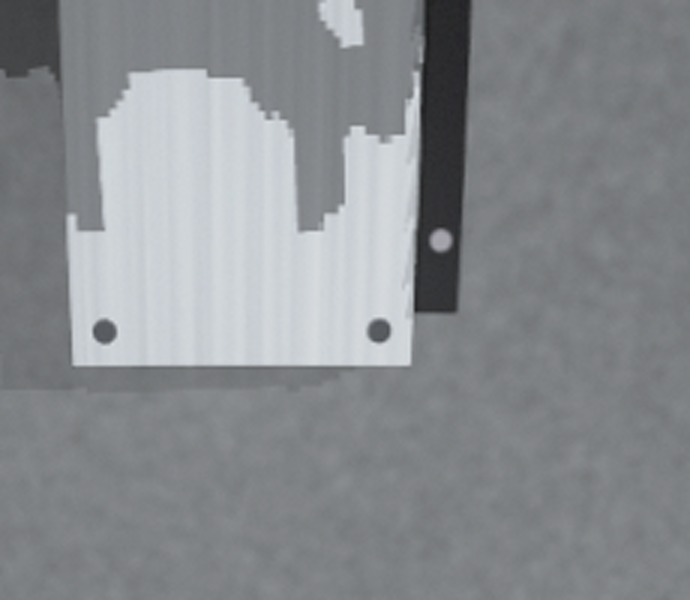

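```bash
python3 - <<'E'
from p import *
c,w=pickle.load(open('w5.pkl','rb'))
f=lambda uv,z:(onz(c,uv,z)[:,:2]-O)@Rm*1000
print('plate pts',f([[220.2,121.7],[333,121.7],[217,50],[216,5],[336,5]],.039))
print('fence inner/outer end',f([[334.3,103.8],[348.5,103.8],[338,3],[352.5,3]],.043))
print('screws',f([[230.8,110.3],[322.5,110.3]],.039))
E
```

```text
plate pts [[-46.5002 -70.1346]
 [ 52.8158 -69.8723]
 [-47.0859 -10.972 ]
 [-46.7856  24.0241]
 [ 51.2481  24.35  ]]
fence inner/outer end [[ 52.5243 -54.5922]
 [ 64.7925 -54.4412]
 [ 52.139   24.871 ]
 [ 63.9184  25.1544]]
screws [[-36.8544 -60.4212]
 [ 43.1434 -60.203 ]]
```

The top view edges read 99 mm from the near edge to the fence and -70 mm in y, so it is flush within measuring error, and my stand x was about 2.4 mm short. I will do a second x tap for safety.

step_arm(
  steps=[
    [1, 3.3, -2.5, 0, 0, 0, 0],
    [1, 3.3, -2.5, 0, 0, 0, 0],
    [1, 3.3, -2.5, 0, 0, 0, 0],
    [1, 3.2, -2.5, 0, 0, 0, 0],
    [1, 0, 0, 0, 0, 0, -0.1428],
    [1, 0, 0, 0, 0, 0, -0.1428],
    [1, 0, 0, 0, 0, 0, -0.1428],
    [1, 0, 0, 0, 0, 0, -0.1428],
    [1, 0, 0, 0, 0, 0, -0.1428],
    [1, 0, 0, 0, 0, 0, -0.1428],
    [1, 0, 0, 0, 0, 0, -0.1428],
    [1, 0, 0, 0, 0, 0, -0.1428],
    [1, 0, 0, 0, 0, 0, -0.1428],
    [1, 0, 0, 0, 0, 0, -0.1428],
    [1, 0, 0, 0, 0, 0, -0.1428],
    [1, 0, 0, 3, 0, 0, 0],
    [1, 0, 0, 3, 0, 0, 0],
    [1, 0, 0, 4, 0, 0, 0],
    [1, 0, 0, 4, 0, 0, 0],
    [1, 0, 0, 0, 0, 0, 0],
  ],
)

```text
time_s: 15.05
ee_pos: [0.4589, -0.0431, 0.0564]
orientation: [0.017, 1.0, 0.003, -0.008]
wrist_force: [0.2, 0.1, 0.0]
width: 0.0853
grasp_force: 0.0
```

```bash
python3 -c "
from p import *
pr()"
```

```text
[ 0.4589 -0.0431  0.0564] [-0.1054  0.0011] [ 0.0172  0.9998  0.0026 -0.0077] [0.2019 0.105  0.0108] 15.05
```

step_arm(
  steps=[
    [1, 0, 0, 2, 0, 0, 0],
    [1, 0, 0, 2, 0, 0, 0],
    [1, 0, 0, 1.5, 0, 0, 0],
    [1, 0, 0, 1.2, 0, 0, 0],
    [1, 0, 0, 0, 0, 0, 0],
    [1, -0.6, 0, 0, 0, 0, 0],
    [1, -0.8, 0, 0, 0, 0, 0],
    [1, -0.8, 0, 0, 0, 0, 0],
    [1, -0.6, 0, 0, 0, 0, 0],
    [1, -0.4, 0, 0, 0, 0, 0],
    [1, -0.3, 0, 0, 0, 0, 0],
    [1, -0.2, 0, 0, 0, 0, 0],
    [1, 0, 0, 0, 0, 0, 0],
  ],
)

```text
time_s: 16.35
ee_pos: [0.5011, -0.0461, -0.0047]
orientation: [0.017, 1.0, -0.0, 0.0]
wrist_force: [-1.1, -0.3, -0.8]
width: 0.0855
grasp_force: 0.0
```

```bash
python3 -c "
from p import *
pr()"
```

```text
[ 0.5011 -0.0461 -0.0047] [-0.0631 -0.0004] [ 0.0169  0.9999 -0.      0.    ] [-1.0552 -0.3418 -0.8471] 16.35
```

step_arm(
  steps=[
    [1, -0.15, 0, 0, 0, 0, 0],
    [1, -0.15, 0, 0, 0, 0, 0],
    [1, -0.1, 0, 0, 0, 0, 0],
    [1, -0.1, 0, 0, 0, 0, 0],
    [1, 0, 0, 0, 0, 0, 0],
  ],
)

```text
time_s: 16.85
ee_pos: [0.5058, -0.0462, -0.0047]
orientation: [0.017, 1.0, 0.0, -0.0]
wrist_force: [-0.5, 1.2, 0.6]
width: 0.0854
grasp_force: 0.3
```

step_arm(
  steps=[
    [1, -0.1, 0, 0, 0, 0, 0],
    [1, -0.1, 0, 0, 0, 0, 0],
    [1, -0.1, 0, 0, 0, 0, 0],
    [1, -0.1, 0, 0, 0, 0, 0],
    [1, 0, 0, 0, 0, 0, 0],
  ],
)

```text
time_s: 17.35
ee_pos: [0.5057, -0.0455, -0.0051]
orientation: [0.016, 1.0, 0.001, -0.005]
wrist_force: [-7.3, -1.5, 2.3]
width: 0.0855
grasp_force: 3.8
```

step_arm(
  steps=[
    [1, 0.8, 0, 0, 0, 0, 0],
    [1, 1.7, 0, 0, 0, 0, 0],
    [1, 2, 0, 0, 0, 0, 0],
    [1, 0, 0, -4, 0, 0, 0],
    [1, 0, 0, -4, 0, 0, 0],
    [1, 0, 0, -4, 0, 0, 0],
    [1, 0, 0, -4, 0, 0, 0],
    [1, 0, 0, -4, 0, 0, 0],
    [1, 0, 0, -4, 0, 0, 0],
    [1, 0, 0, 0, 0, 0, 0],
    [1, 0, 0, 0, 0, 0, 0],
  ],
)

```text
time_s: 18.45
ee_pos: [0.466, -0.045, 0.2364]
orientation: [0.017, 1.0, -0.001, 0.002]
wrist_force: [0.1, -0.5, -0.1]
width: 0.0852
grasp_force: 0.0
```

```bash
python3 - <<'E'
from p import *
pr();c=cam('wrist');w=capture('wrist');pickle.dump((c,w),open('w6.pkl','wb'));pr()
pc=proj(c,np.c_[(O+np.array([[.062,.082],[.062,-.055],[-.035,.082],[-.05,-.07],[.05,.07],[.05,-.07],[-.05,.07],[0,0]])@Rm.T),[.043,.043,.043,.039,.039,.039,.039,.039]]);print(pc)
x0,y0=int(pc[:,0].min()-20),int(pc[:,1].min()-20);print(x0,y0)
cv2.imwrite('pics/w6.png',cv2.resize(w[y0:y0+190,x0:x0+250,::-1],None,fx=3,fy=3,interpolation=cv2.INTER_CUBIC))
E
```

```text
[ 0.466  -0.045   0.2364] [-0.0983 -0.0006] [ 0.0171  0.9999 -0.0005  0.0022] [ 0.0834 -0.494  -0.1341] 18.45
[ 0.4649 -0.0447  0.2352] [-0.0993 -0.0003] [0.0171 0.9999 0.     0.0004] [-0.0329  1.0305  0.7926] 18.5
[[344.3527 315.6929]
 [227.2082 315.7157]
 [350.9035 239.2922]
 [209.1401 224.6709]
 [334.2578 305.0842]
 [214.3646 304.8955]
 [340.0116 224.8961]
 [274.4506 266.865 ]]
189 204
```

View pics/w6.png

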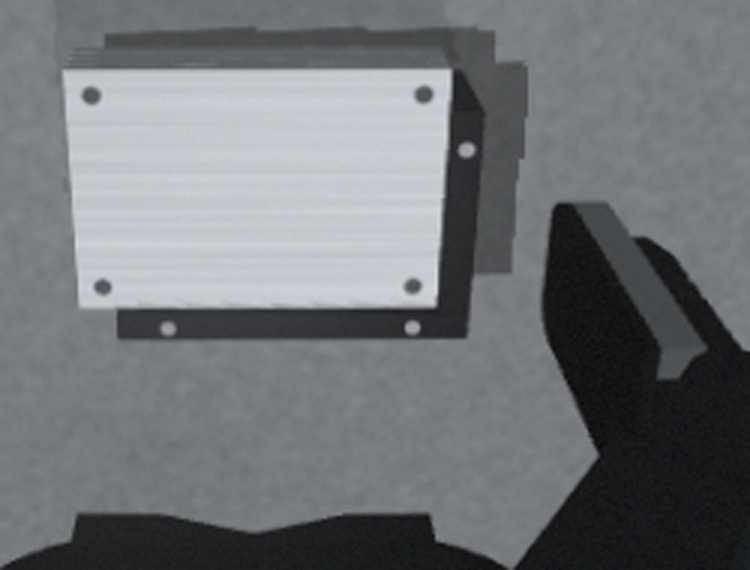

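The stack is square. The plate corners at (210,227), (340,227), (335,306), (215,306) lie flush to both fences, and the four near edges coincide. Now the weight.

step_arm(
  steps=[
    [1, -0.3, 3.7, 0, 0, 0, 0],
    [1, -0.3, 3.7, 0, 0, 0, 0],
    [1, -0.3, 3.7, 0, 0, 0, 0],
    [1, -0.3, 3.7, 0, 0, 0, 0],
    [1, -0.3, 3.7, 0, 0, 0, 0],
    [1, -0.3, 3.7, 0, 0, 0, 0],
    [1, -0.3, 3.7, 0, 0, 0, 0],
    [1, -0.3, 3.7, 0, 0, 0, 0],
    [1, 0, 0, 0, 0, 0, 0],
    [1, 0, 0, 0, 0, 0, 0],
  ],
)

```text
time_s: 19.5
ee_pos: [0.4979, 0.2504, 0.2331]
orientation: [0.016, 1.0, -0.001, -0.002]
wrist_force: [-0.1, 0.1, -1.0]
width: 0.0854
grasp_force: 0.0
```

```bash
python3 - <<'E'
from p import *
c6,_=pickle.load(open('w6.pkl','rb'))
q=onz(c6,[[210.3,227],[339.7,227],[334.7,306.3],[215.3,306.3]],.039);print('stack',q,q.mean(0))
pr();c=cam('wrist');w=capture('wrist');pickle.dump((c,w),open('w7.pkl','wb'));pr()
print('exp',proj(c,[[.587,.298,.066],[.587,.298,.03],[.45,.313,.07]]))
save('w7',w)
E
```

```text
stack [[ 0.5144 -0.1151  0.039 ]
 [ 0.5191  0.0236  0.039 ]
 [ 0.6183  0.0209  0.039 ]
 [ 0.6136 -0.1187  0.039 ]] [ 0.5664 -0.0473  0.039 ]
[0.4979 0.2504 0.2331] [-0.0769  0.2958] [ 0.016   0.9999 -0.0007 -0.0019] [-0.0604  0.0585 -1.0392] 19.5
[0.498  0.2496 0.2335] [-0.0767  0.295 ] [ 0.0167  0.9999 -0.0007 -0.0018] [-0.2876  0.4856  0.1072] 19.55
exp [[323.522  272.7861]
 [319.0594 257.5131]
 [342.9348 136.1157]]
```

View pics/w7.png

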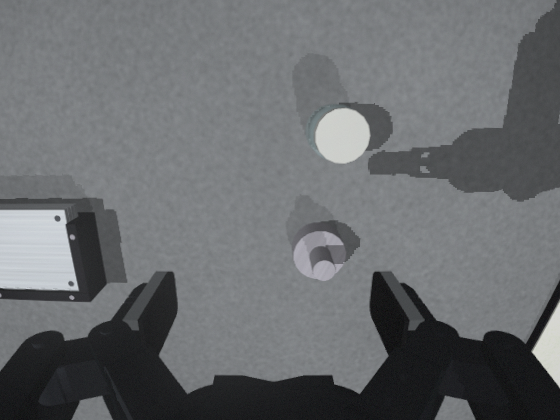

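The view shows the weight with its knob top at about (323,270) and disc centre at about (319,255), and the jar cap at (342,135).

```bash
python3 - <<'E'
from p import *
c,w=pickle.load(open('w7.pkl','rb'));g=cv2.cvtColor(w,cv2.COLOR_RGB2GRAY)
hsv=cv2.cvtColor(w,cv2.COLOR_RGB2HSV)
r=w[225:290,285:355].astype(int)
m=((r[...,0]-r[...,1])>4).astype(np.uint8)  # purple tint
n,l,s,ce=cv2.connectedComponentsWithStats(m);k=1+np.argmax(s[1:,4]);print(s[k],ce[k]+[285,225])
mm=(l==k);b=g[225:290,285:355]
# knob top: lowest part
for v in range(34,62,2):
    u=np.where(mm[v])[0];print(v+225,u.min()+285 if len(u) else '',u.max()+285 if len(u) else '',b[v,28:52])
T=cam('top')
t,_=pickle.load(open('ts1.pkl','rb'));q=t[170:205,120:155].astype(int);m=((q[...,0]-q[...,1])>6)
ys,xs=np.where(m);print('top',xs.min()+120,xs.max()+120,ys.min()+170,ys.max()+170)
print(two(c,[[323.5,270]],T,[[134.5,185.5]]))
print(onz(c,[[323.5,270]],.066),onz(c,[[319,254.5]],.03))
E
```

```text
Traceback (most recent call last):
ValueError: attempt to get argmax of an empty sequence
```

```bash
python3 - <<'E'
from p import *
c,w=pickle.load(open('w7.pkl','rb'));g=cv2.cvtColor(w,cv2.COLOR_RGB2GRAY)
r=g[225:290,285:355];m=(r>155).astype(np.uint8)
n,l,s,ce=cv2.connectedComponentsWithStats(m)
print([(tuple(s[k]+[285,225,0,0,0]),ce[k]+[285,225]) for k in range(1,n) if s[k][4]>40])
for v in range(252,284,3):print(v,g[v,300:346:2])
T=cam('top')
t,_=pickle.load(open('ts1.pkl','rb'));q=cv2.cvtColor(t,cv2.COLOR_RGB2GRAY)[174:202:2,122:154:2];print(q)
print(two(c,[[323.5,270]],T,[[134.5,185.5]]))
print(onz(c,[[323.5,270]],.066),onz(c,[[319,254.5]],.03))
E
```

```text
[((np.int64(323), np.int64(232), np.int64(20), np.int64(13), np.int64(155)), array([331.5935, 239.0903])), ((np.int64(294), np.int64(238), np.int64(49), np.int64(43), np.int64(833)), array([312.8872, 264.1285]))]
252 [166 165 168 168 153 125 102  99  96  91  86  81  79  75  73  91 107 107
 109 109 110 110 106]
255 [164 167 169 167 155 107 104 100  96  92  87  82  79  78  72  73 105 108
 109 111 110 105 109]
258 [168 166 168 166 165 106 106 103  97  93  81  84  79  76  74  70  98 109
 111 111 108 110 107]
261 [166 167 167 168 170 133 106 105 100  98 148 167 166 164 148  87  68 109
 110 108 109 107  97]
264 [168 166 167 170 173 155 107 106 159 171 171 172 168 170 168 162 159 128
 166 167 170 164 133]
267 [166 166 170 173 171 169 112 162 171 172 173 171 170 170 163 167 167 155
 160 172 165 130 126]
270 [167 170 171 171 169 169 142 172 172 174 171 170 172 165 167 167 167 163
 166 157 125 126 130]
273 [130 159 173 169 169 167 151 172 175 173 171 173 167 167 168 166 165 158
 131 128 129 131 130]
276 [130 131 130 144 168 164 167 171 173 170 173 167 168 169 169 166 158 129
 129 129 128 126 1
[... 522 characters left out ...]
3 132 133 134]
 [132 135 133 116 168 174 175 178 150 172 180 176 139 126 131 131]
 [137 134 112 102 151 174 179 182 141 130 175 177 167 118 133 136]
 [135 124  87  97 126 165 179 162 111 114 173 177 172 107 129 135]
 [132  91  79  99 107 107 101  90  96 119 167 178 169 110 128 135]
 [132  88  81 102 129 128 116 113 127 149 165 179 138 107 123 130]
 [133 102  83  95 163 173 173 158 156 155 159 162 108 108 116 133]
 [135 134 108  81 102 154 175 159 154 153 139 104 103 114 117 131]
 [137 137 131  96  80  80 103 115 112  94  91  98 112 117 118 127]
 [137 137 138 132 114  94  84  83  91 100 111 116 117 119 121 133]]
[[0.5855 0.2982 0.0625 0.0005]]
[[0.5838 0.2979 0.066 ]] [[0.5833 0.2979 0.03  ]]
```

step_arm(
  steps=[
    [1, -2.8, 1.7, 0, 0, 0, 0],
    [1, -2.8, 1.7, 0, 0, 0, 0],
    [1, -2.8, 1.7, 0, 0, 0, 0],
    [1, 0, 0, 3, 0, 0, 0],
    [1, 0, 0, 3, 0, 0, 0],
    [1, 0, 0, 3, 0, 0, 0],
    [1, 0, 0, 3, 0, 0, 0],
    [1, 0, 0, 3, 0, 0, 0],
    [1, 0, 0, 2, 0, 0, 0],
    [1, 0, 0, 1.5, 0, 0, 0],
    [1, 0, 0, 0.5, 0, 0, 0],
    [1, 0, 0, 0, 0, 0, 0],
    [1, 0, 0, 0, 0, 0, 0],
  ],
)

```text
time_s: 20.85
ee_pos: [0.5856, 0.2982, 0.0463]
orientation: [0.017, 1.0, 0.0, 0.001]
wrist_force: [1.3, -0.0, -0.0]
width: 0.0852
grasp_force: 0.0
```

```bash
python3 -c "
from p import *
pr()"
```

```text
[0.5856 0.2982 0.0463] [0.0091 0.3466] [0.0172 0.9999 0.0003 0.0009] [ 1.2835 -0.0395 -0.0238] 20.85
```

Down another 9 mm, then close at 60 N.

step_arm(
  newtons=60,
  steps=[
    [1, 0.1, 0, 0.9, 0, 0, 0],
    [1, 0, 0, 0, 0, 0, 0],
    [0.2, 0, 0, 0, 0, 0, 0],
    [0, 0, 0, 0, 0, 0, 0],
    [0, 0, 0, 0, 0, 0, 0],
    [0, 0, 0, 0, 0, 0, 0],
    [0, 0, 0, 0, 0, 0, 0],
    [0, 0, 0, 0, 0, 0, 0],
    [0, 0, 0, 0, 0, 0, 0],
    [0, 0, 0, 0, 0, 0, 0],
  ],
)

```text
time_s: 21.85
ee_pos: [0.5839, 0.2985, 0.0366]
orientation: [0.017, 1.0, 0.0, 0.0]
wrist_force: [-0.4, 1.1, 2.7]
width: 0.0222
grasp_force: 58.6
```

step_arm(
  steps=[
    [0, 0, 0, -1, 0, 0, 0],
    [0, 0, 0, -2, 0, 0, 0],
    [0, 0, 0, -3, 0, 0, 0],
    [0, 0, 0, -3, 0, 0, 0],
    [0, 0, 0, -1, 0, 0, 0],
    [0, 0, 0, 0, 0, 0, 0],
    [0, 0, 0, 0, 0, 0, 0],
  ],
)

```text
time_s: 22.55
ee_pos: [0.5824, 0.2978, 0.1348]
orientation: [0.017, 1.0, -0.001, -0.002]
wrist_force: [-0.1, 0.4, -5.7]
width: 0.0224
grasp_force: 59.3
```

```bash
python3 - <<'E'
from p import *
pr();s=read_state();d=np.array([.5664,-.0475])-s['ee_pos'][:2];print(d@Rm, s['width'])
E
```

```text
[0.5824 0.2978 0.1348] [0.006  0.3461] [ 0.017   0.9999 -0.0006 -0.0015] [-0.0732  0.4074 -5.7282] 22.55
[-0.0038 -0.3456] 0.02237946389740475
```

step_arm(
  steps=[
    [0, 0, -1.0, 0, 0, 0, 0],
    [0, 0.2, -2.5, 0, 0, 0, 0],
    [0, 0.2, -3.5, 0, 0, 0, 0],
    [0, 0, -3.8, 0, 0, 0, 0],
    [0, 0, -3.8, 0, 0, 0, 0],
    [0, 0, -3.8, 0, 0, 0, 0],
    [0, 0, -3.8, 0, 0, 0, 0],
    [0, 0, -3.8, 0, 0, 0, 0],
    [0, 0, -3.5, 0, 0, 0, 0],
    [0, 0, -2.6, 0, 0, 0, 0],
    [0, 0, -1.6, 0, 0, 0, 0],
    [0, 0, -0.9, 0, 0, 0, 0],
    [0, 0, 0, 0, 0, 0, 0],
    [0, 0, 0, 0.5, 0, 0, 0],
    [0, 0, 0, 1.2, 0, 0, 0],
    [0, 0, 0, 1.5, 0, 0, 0],
    [0, 0, 0, 1.2, 0, 0, 0],
    [0, 0, 0, 0.5, 0, 0, 0],
    [0, 0, 0, 0, 0, 0, 0],
    [0, 0, 0, 0, 0, 0, 0],
  ],
)

```text
time_s: 24.55
ee_pos: [0.5683, -0.0472, 0.0873]
orientation: [0.017, 1.0, -0.0, 0.0]
wrist_force: [0.3, 0.5, -5.0]
width: 0.0221
grasp_force: 59.5
```

```bash
python3 - <<'E'
from p import *
pr();s=read_state();d=np.array([.5664,-.0475])-s['ee_pos'][:2];print(d@Rm, s['width'])
E
```

```text
[ 0.5683 -0.0472  0.0873] [0.0041 0.0008] [ 0.0167  0.9999 -0.      0.0001] [ 0.3496  0.4955 -4.9962] 24.55
[-0.0019 -0.0004] 0.022083939854097723
```

Centred within 2 mm, with about 12 mm to go. Lowering slowly.

step_arm(
  steps=[
    [0, 0, 0, 0.3, 0, 0, 0],
    [0, 0, 0, 0.3, 0, 0, 0],
    [0, 0, 0, 0.2, 0, 0, 0],
    [0, 0, 0, 0.1, 0, 0, 0],
    [0, 0, 0, 0.1, 0, 0, 0],
    [0, 0, 0, 0, 0, 0, 0],
  ],
)

```text
time_s: 25.15
ee_pos: [0.568, -0.0474, 0.0772]
orientation: [0.017, 1.0, 0.0, -0.0]
wrist_force: [-0.5, 0.0, -4.9]
width: 0.0222
grasp_force: 59.5
```

step_arm(
  steps=[
    [0, 0, 0, 0.1, 0, 0, 0],
    [0, 0, 0, 0.1, 0, 0, 0],
    [0, 0, 0, 0, 0, 0, 0],
    [0, 0, 0, 0, 0, 0, 0],
  ],
)

```text
time_s: 25.55
ee_pos: [0.5682, -0.0474, 0.0756]
orientation: [0.017, 1.0, -0.0, 0.0]
wrist_force: [-0.4, -0.1, -1.1]
width: 0.0226
grasp_force: 59.8
```

step_arm(
  newtons=20,
  steps=[
    [0, 0, 0, 0.05, 0, 0, 0],
    [0, 0, 0, 0, 0, 0, 0],
    [0.32, 0, 0, 0, 0, 0, 0],
    [0.4, 0, 0, 0, 0, 0, 0],
    [0.6, 0, 0, 0, 0, 0, 0],
    [0.8, 0, 0, 0, 0, 0, 0],
    [0.9, 0, 0, 0, 0, 0, 0],
    [0.9, 0, 0, 0, 0, 0, 0],
  ],
)

```text
time_s: 26.35
ee_pos: [0.568, -0.0474, 0.0747]
orientation: [0.017, 1.0, 0.0, 0.0]
wrist_force: [0.0, 0.1, 0.0]
width: 0.0769
grasp_force: 0.0
```

step_arm(
  steps=[
    [0.9, 0, 0, -1, 0, 0, 0],
    [0.9, 0, 0, -3, 0, 0, 0],
    [0.9, 0, 0, -4, 0, 0, 0],
    [0.9, 0, 0, -4, 0, 0, 0],
    [0.9, 3, 0, -3, 0, 0, 0],
    [0.9, 3, 0, -2, 0, 0, 0],
    [0.9, 2, 0, 0, 0, 0, 0],
    [0.9, 0, 0, 0, 0, 0, 0],
    [0.9, 0, 0, 0, 0, 0, 0],
  ],
)

```text
time_s: 27.25
ee_pos: [0.4886, -0.0448, 0.2455]
orientation: [0.017, 1.0, -0.0, 0.001]
wrist_force: [0.2, -0.6, 0.2]
width: 0.0766
grasp_force: 0.0
```

```bash
python3 - <<'E'
from p import *
pr();c=cam('wrist');w=capture('wrist');s=capture('side');g=cv2.cvtColor(w,cv2.COLOR_RGB2GRAY)
m=(g>175).astype(np.uint8)
ct=proj(c,[[.568,-.0474,.105],[.568,-.0474,.039]]);print('exp knob top/base',ct)
n,l,st,ce=cv2.connectedComponentsWithStats(m);k=1+np.argmax(st[1:,4]);print(st[k])
h=cv2.convexHull(np.argwhere(l==k)[:,::-1].astype(np.float32));ap=cv2.approxPolyDP(h,4,True).reshape(-1,2)
print(ap,(onz(c,ap,.039)[:,:2]-[.5664,-.0475])@Rm*1000)
S=cam('side');print('side exp',proj(S,[[.568,-.0474,.105],[.568,-.0474,.039]]))
save('w8',w);save('s8',s)
a=cv2.resize(w[180:350,170:380,::-1],(520,420));b=cv2.resize(s[160:250,240:340,::-1],(270,243))
z=np.zeros((420,790,3),np.uint8);z[:,:520]=a;z[:243,520:]=b;cv2.imwrite('pics/f.png',z)
E
```

```text
[ 0.4886 -0.0448  0.2455] [-0.0757  0.0004] [ 0.0171  0.9999 -0.0002  0.001 ] [ 0.2197 -0.5696  0.2407] 27.25
exp knob top/base [[274.1855 277.6352]
 [274.0087 248.5286]]
[ 209  205  129   82 6234]
[[337. 206.]
 [332. 285.]
 [215. 286.]
 [210. 206.]] [[-48.433   67.9493]
 [ 48.2711  68.1142]
 [ 49.8261 -68.8208]
 [-48.208  -68.9705]]
side exp [[294.9169 182.6833]
 [294.3732 201.8826]]
```

All ten views are used, so I will check the weight numerically: the knob-top circle in the wrist image and the plate edges against the pre-placing picture.

```bash
python3 - <<'E'
from p import *
w=cv2.imread('pics/w8.png');g=cv2.cvtColor(w,cv2.COLOR_BGR2GRAY);c=cam('wrist')
print(g[230:296:4,232:316:4])
h=cv2.HoughCircles(g[220:320,225:325],cv2.HOUGH_GRADIENT,1,10,param1=100,param2=12,minRadius=9,maxRadius=45);print(h[0][:4]+[225,220,0] if h is not None else h)
print(c[0][0,0]*.012/(c[2][2,3]-.105),c[0][0,0]*.03/(c[2][2,3]-.069),proj(c,[[.568,-.0474,.069]]))
E
```

```text
[[205 204 196 182 180 182 173  98  93  89  86  84  84  83  82 109 133 132
  132 145 206]
 [209 209 201 184 186 175 103  98  91  86  86  85  83  84  79  76 118 135
  134 133 174]
 [203 202 202 179 178 107 104 139 148 149 148 152 170 165  98  78  79 131
  131 132 132]
 [210 211 210 187 165 108 155 148 149 146 146 151 166 167 163 152  77 134
  136 133 133]
 [208 207 206 208 113 173 160 147 149 147 149 150 158 161 166 164 147 106
  131 131 132]
 [203 200 202 201 163 173 167 148 148 147 156 149 148 128 127 124 113 100
  132 131 130]
 [209 210 211 209 170 170 166 148 150 100  90  85  80 109 109 110 112 104
  133 132 133]
 [207 207 207 207 173 167 167 166 110  99  88  84  81  82 109 111 114 110
  132 134 132]
 [205 203 206 206 168 163 167 165 106  97  87  83  79  75 111 112 111 113
  131 132 203]
 [206 207 205 205 167 166 167 168 104  98  86  83  79  72 112 113 110 110
  132 201 206]
 [207 208 208 208 179 167 165 170 108 168 172 169 156  73 164 160 165 178
  210 208 208]
 [209 208 209 208 207 165 166 172 168 172 168 168 164 155 172 167 163 207
  207 205 206]
 [206 207 207 207 207 204 169 166 170 171 170 164 167 164 165 172 209 208
  209 207 209]
 [204 204 206 206 206 206 206 166 173 168 169 165 166 156 170 208 207 208
  208 207 209]
 [178 180 180 153 178 173 175 175 164 170 163 168 163 123 152 140 138 136
  135 134 129]
 [ 57  58  56  63  56  54  55  57  56  55  55  54  54  53  51  51  52  52
   50  46  49]
 [ 54  57  58 159  55  57  55  54  54  55  53  53  51  50  54  50  51  48
   47  48  48]]
[[273.5 261.5  27.1]
 [285.5 259.5  37.4]
 [273.5 251.5  27.4]
 [274.5 271.5  36.6]]
14.4421442188869 32.017024800150665 [[274.1525 260.3493]]
```

```bash
python3 -c "
from station import *
print(job_done())"
```

```text
the job is handed in; nothing more can be done
None
```

I tapped all four plates flush against both fences, lowered the weight upright to within about 2 mm of the stack's middle, and handed the job in at about 27 s of the 58 s; no verdict came back, the last check was numerical because my picture views were used up, and I kept clear of the bystanders but did not re-measure them.

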